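Roll the casting mould into the bay and close it level on its guide pins

TASK

Push the lower half of the casting mould along the rollers until it is fully up against the stop in the bay. Then lift the top plate that has the two holes, lower it over the two guide pins until it rests on the two stiff plungers, and let go of it there, still standing proud. Finally press it down gently, end by end in turn and always nearly level, until it lies fully home and flush all round on the lower half; leave the mould closed against the stop, and leave the board without holes, the brush, the glue bottle and the tape measure where they are.

Things in the scene. Friction and masses are not known exactly. Their poses are not given: they have to be found in the camera images.
- track: Fixed wooden roller track, 151 wide (own x) x 380 long (own y), origin on the table under its centre. Free rollers, tops 39 above the table, between two side rails (inner faces x = +-63.5, tops 52 above the table, 64 in the bay). The bay is the half at the -y end, closed by a wooden stop, inner face y = -178, 64 high; the +y end is open. The mould half is pushed towards -y.
- bay_home (a point): Point fixed on the track (own x 0, y -88, 74 above the table): the centre of the mould half's upper face comes here when it is against the stop.
- tray_face (a point): Centre of the upper (parting) face of the loose lower mould half: a plywood block 122 (own x) x 180 (own y) x 35 high, 0.85 kg, on the rollers, axes along those of the track, 2.5 play to each rail; this face is 74 above the table. In its middle an open cavity 76 x 80, 12 deep, with a grey stone-wall relief.
- pin_a (a point): Tip of one of two upright steel guide pins of the lower half, at own (30, 55) from tray_face; 14 diameter, standing 36 above the face, the last 8 tapering to a 6 wide tip.
- pin_b (a point): Tip of the other guide pin, alike, at own (-30, -55) from tray_face.
- plunger_a (a joint): Steel plunger of 20 diameter at own (0, 62) in the upper face of the lower half: how far it is pushed in. At 0 it stands 14 above the face, at 0.014 it is flush; it starts at 0 to 0.004. No spring: it slides down stiffly, taking about 9 N, and stays where it is left.
- plunger_b (a joint): The same at own (0, -62); this one takes about 13 N.
- tray: The lower mould half itself; origin at the centre of its underside (35 below point tray_face), axes as for tray_face.
- plate: The loose top plate of the mould: plywood 100 (own x) x 160 (own y) x 20, 0.45 kg, flat on the table near the robot. Two through holes of 16 diameter at own (30, 55) and (-30, -55); a half turn about z gives the same plate. Origin at the centre of its underside. On top a wooden grip block 24 (own x) x 60 (own y) x 45 high. Home, its underside lies on the lower half's upper face.
- plate_grip (a point): Centre of the plate's grip block, 42.5 above the plate's underside (22.5 above its top); same axes as the plate. The block is taken between the fingers along own x.
- plate_end_a (a point): Point on the plate's top face at own (0, 62), 20 above the underside; over one plunger when the plate is on. Clear spot to press on.
- plate_end_b (a point): The same at the other end, own (0, -62).
- blank_grip (a point): Centre of the grip block of a similar loose board without holes, 100 x 130 x 20 (same grip block). Not needed: leave it.
- brush: Bystander, to be left alone: paint brush, 170 long, lying between the two plates; origin at its underside.
- glue: Bystander, to be left alone: white glue bottle, 60 diameter, 150 high; origin at its underside.
- tape: Bystander, to be left alone: black tape measure, 65 x 35 x 60 high; origin at its underside.
Not all that is in view belongs to the job. What is shaped like the plate but yellow is not meant.

How it is judged (in metres and radians):
On the way, in this order (a step that is already met when the one before it is completed fails the run):
1. the lower half is pushed up against the stop in the bay (y of tray_face in the frame of track below -0.083 m and z of tray_face in the frame of track below 0.079 m and angle between tray_face's own z axis and vertical below 0.04 rad and linear speed of tray below 0.02 m/s), for 0.2 s.
2. the plate is on both pins, resting nearly level on the plungers and let go, still at least 4 mm proud (y of tray_face in the frame of track below -0.083 m and z of tray_face in the frame of track below 0.079 m and angle between tray_face's own z axis and vertical below 0.04 rad and horizontal distance between plate_grip and tray_face below 0.005 m and z of plate_grip in the frame of tray_face between 0.0465 and 0.0595 m and angle between plate_grip's own z axis and vertical below 0.065 rad and contact force between the fingers and plate below 0.1 N), for 0.2 s.
At the end, for the whole second after the job is handed in: The lower half is within 5 mm of the stop in the bay, lying level on the rollers; the plate is on both pins, centred within 5 mm, both of its ends within 1.8 mm of flush on the lower half; all is released and at rest (y of tray_face in the frame of track below -0.083 m and z of tray_face in the frame of track below 0.079 m and angle between tray_face's own z axis and vertical below 0.04 rad and horizontal distance between plate_grip and tray_face below 0.005 m and z of each of plate_end_a, plate_end_b in the frame of tray_face below 0.0218 m and z of plate_grip in the frame of tray_face above 0.0385 m and angle between the y axis of plate_grip and the y axis of tray_face, either way round below 0.05 rad and contact force between the fingers and plate below 0.1 N and linear speed of each of plate, tray below 0.01 m/s); the robot touches nothing.
It fails at once if the plate is tipped by more than about 4 degrees (0.07 rad) while on the pins (z of plate_grip in the frame of tray_face below 0.0625 m and horizontal distance between plate_grip and tray_face below 0.008 m and angle between plate_grip's own z axis and vertical above 0.07 rad).
It fails at once if the plate is forced onto the lower half with more than 70 N (contact force between plate and tray above 70 N).
It fails at once if the board without holes is moved by more than 30 mm (distance of blank_grip from where it was at the start of the episode above 0.03 m).
It fails at once if the brush, glue bottle or tape measure is moved by more than 50 mm (distance of any of brush, glue, tape from where it was at the start of the episode above 0.05 m).
It also fails if it takes over 72 s, if anything falls off the work surface, if the arm or the gripper's body presses on something with over 40 N, if the wrist force passes 120 N, or if a joint passes its speed limit or range.

ROBOT

A 6-joint arm with a two-finger parallel gripper is mounted at the origin on the work surface. World frame = base frame: x ahead of the robot, y to its left, z up, the work surface at z = 0. Lengths are in m, angles in degrees, forces in N, time in s.
With the tool pointing down it reaches from about 0.35 to 0.875 m from the base axis. Payload 4.2 kg.
Tool frame: the origin (TCP) lies at the centre of the arm's flange, where the gripper is bolted on; the fingertips stand 182 mm ahead of it and the grasp point (between the pads) lies 164 mm ahead of it (r.nose_length is the distance from the TCP to the fingertips, in m); z points along the fingers, y is the line along which they close (so a half turn about z gives the same grasp; the last joint's range is limited). The gripper opens to 87 mm and grips with 3 to 60 N. Pads are 19 mm wide; open, the fingers measure 117 mm over their backs; the gripper's body (75 mm by 190 mm) begins 51 mm behind the grasp point.
Start: joints at [83.457, 22.042, 0.453, 0, -68.411, -14.817], TCP at [0.228, 0.582, 0.405] pointing down, gripper open.
Joint ranges: [-179.83, 179.83], [-69.29, 118.12], [-61.27, 80.66], [-181.25, 117.63], [-171.15, -9.14], [-177.46, 177.46]. Speed limits (degrees/s): [159.86, 159.86, 180, 180, 180, 180].

INTERFACE

Orientations are given as a 3x3 rotation matrix whose columns are the frame's x, y, z axes.
In Python, from station import r, vision gives the robot as it stands. The module is installed in compiled form; this text tells all that it offers.
- The arm moves only by the shell command python3 -m creep 'ROWS'. ROWS is JSON, a list of rows, each a list of 7 numbers: the opening, from -1 (shut) to 1 (fully open), then the shift along the tool's x, y, z in mm, then the turn, a rotation vector about the tool's x, y, z in degrees. A call has 1 to 8 rows; each row is the pose to reach, as a shift and turn from the pose commanded when the call began, along the tool's axes at that moment; what a row does not reach only later rows make up. A row lasts 1/12 s, in which the tool goes at most 41.7 mm and 7.16 degrees, less where a joint would pass 70% of its speed; a pose out of reach is approached as far as the arm can. A call with a gripper value outside its range is refused whole. The fingers move at their own pace and stop on an object; the grip force is fixed at half the most. Time passes only in rows, so rows that repeat a pose let the fingers close. It gives the time, the measured TCP pose, the force, the opening and the grip force at its end, in the units of the state.
- r.sense(): the state, without advancing time (a new reading comes with each control period).
- vision.capture(name): name is "side" or "top"; returns (picture, depth): 384x512x3 uint8, red, green, blue; 384x512 float32, m along the optical axis (not along the pixel's ray), 0 where there is no reading.
- vision.camera_model(name): a dict with "vertical_fov" (degrees; the focal length in pixels is half the picture's height over the tangent of half this angle, whatever the lens; pixels are square), "cx", "cy" (the principal point, pixels), "distortion" ([k1, k2, p1, p2, k3] as OpenCV has them; the pictures are not rectified), "extrinsics" (4x4, takes a point from camera to world coordinates). Camera axes: x right, y down, z forward; pixel columns grow to the right and rows downward; lengths in m; the calibration is good to about 2 mm. A picture is of the moment at which its call begins. camera_model takes no time and is no camera call.
- r.finish_job(): hands the job in; it is judged then, once.
Trained networks look in the newest picture that a camera, given by its name, has taken for a name from the list of things; names that differ only in an ending like _2 or _b are one class to them, and where a whole thing is asked for, a point or a joint stands for the part that bears it (a point fixed in the world has none). Each returns a list of dicts, best first, with "conf" (0 to 1); they miss things now and then, are a little off and sometimes report something else, mostly with a low value. They report only what shows in the picture. A call takes as long as a camera call. They do not tell look-alikes from the thing itself.
- vision.find_in(camera, thing): "uv" ([column, row] in pixels, amid what is visible of it).
- vision.cut_out(camera, thing): "region" (384x512 bool, what is visible of it) and "uv" ([column, row] in pixels, amid what is visible of it).
The state is a dict: "time_s": time; "joints": joint angles; "joint_velocities": joint speeds; "effort": joint torques, N m; "tcp_pos": TCP position; "ee_rot": TCP orientation; "wrist_force": force on the tool from outside, world axes, zero at the start; "moment": the same for the moment, N m; "gripper_width": opening from 0.0 (shut) to 1.0 (fully open); "gripper_force": force on a finger pad.
Only numpy, scipy, OpenCV 4.12 (cv2) and the standard library are available. Lean on these libraries where they do the work, as an engineer would, in place of code of your own. Each camera call takes 0.05 s, during which the arm holds its last target. There are 200 camera calls.

## Working session

There is one attempt and no reset: what is moved stays moved. The work goes in short steps, Python scripts to look and compute and a shell command to move; the robot and the scene stay as the last step left them, time stands still between calls to the robot, and variables do not carry over. Pictures are saved under pics/ and viewed, at most 10 in all, crops included, and the job is handed in when it is done.

```bash
mkdir -p pics
cat > h.py <<'E'
import numpy as np, cv2
from station import r, vision
def K(c):
    m=vision.camera_model(c); f=192/np.tan(np.radians(m["vertical_fov"]/2))
    return np.array([[f,0,m["cx"]],[0,f,m["cy"]],[0,0,1]]),np.array(m["distortion"],float),np.array(m["extrinsics"])
def rays(c,uv):
    k,d,T=K(c); n=cv2.undistortPoints(np.array(uv,float).reshape(-1,1,2),k,d).reshape(-1,2)
    return np.c_[n,np.ones(len(n))],T
def at_z(c,uv,z):
    n,T=rays(c,uv); w=n@T[:3,:3].T; o=T[:3,3]; return o+w*((z-o[2])/w[:,2])[:,None]
def cloud(c,depth):
    v,u=np.mgrid[:384,:512]; n,T=rays(c,np.c_[u.ravel(),v.ravel()])
    return ((n*depth.reshape(-1,1))@T[:3,:3].T+T[:3,3]).reshape(384,512,3)
def proj(c,p):
    k,d,T=K(c); R=T[:3,:3].T; return cv2.projectPoints(np.array(p,float).reshape(-1,1,3),cv2.Rodrigues(R)[0],-R@T[:3,3],k,d)[0].reshape(-1,2)
E
cat > a.py <<'E'
from h import *
for c in("top","side"):
    im,d=vision.capture(c); cv2.imwrite(f"pics/{c}0.png",im[:,:,::-1]); np.save(f"{c}0.npy",d)
    k,_,T=K(c); print(c,k[0,0],T.round(3).tolist())
    for t in("track","tray","plate","blank_grip","plate_grip","pin_a","plunger_a","brush","glue","tape"):
        P=cloud(c,d)
        for o in vision.find_in(c,t)[:4]:
            u,v=map(int,np.round(o["uv"])); print(c,t,round(o["conf"],2),(u,v),P[v,u].round(3))
E
python3 a.py
```

```text
top 359.15742870515606 [[-0.018, -0.981, 0.193, 0.277], [-1.0, 0.02, 0.009, 0.004], [-0.012, -0.193, -0.981, 1.088], [0.0, 0.0, 0.0, 1.0]]
top track 0.61 (310, 140) [ 0.649 -0.149  0.008]
top track 0.41 (274, 133) [ 0.652 -0.033  0.069]
top tray 0.95 (277, 134) [ 0.651 -0.043  0.063]
top plate 0.95 (392, 254) [ 0.288 -0.358  0.066]
top plate 0.79 (311, 210) [ 0.418 -0.133  0.069]
top plate 0.69 (156, 267) [0.264 0.309 0.065]
top plate 0.58 (141, 200) [0.449 0.343 0.113]
top blank_grip 0.72 (215, 208) [0.429 0.142 0.066]
top plate_grip 0.82 (307, 211) [ 0.417 -0.124  0.054]
top plate_grip 0.75 (390, 256) [ 0.283 -0.351  0.067]
top plate_grip 0.62 (157, 266) [0.267 0.305 0.068]
top pin_a 0.83 (276, 132) [ 0.657 -0.04   0.063]
top plunger_a 0.6 (252, 130) [0.657 0.032 0.085]
top plunger_a 0.36 (214, 208) [0.43  0.146 0.062]
top plunger_a 0.35 (296, 129) [ 0.656 -0.098  0.089]
top brush 0.67 (264, 202) [0.451 0.001 0.023]
top glue 0.74 (141, 197) [0.457 0.343 0.116]
top glue 0.66 (310, 140) [ 0.649 -0.149  0.008]
top glue 0.52 (313, 210) [ 0.418 -0.14   0.064]
top tape 0.56 (395, 180) [ 
[... 171 characters left out ...]
ck 0.81 (324, 217) [ 0.643 -0.163  0.041]
side tray 0.72 (299, 187) [ 0.662 -0.035  0.068]
side plate 0.93 (286, 332) [ 0.284 -0.395  0.027]
side plate 0.87 (262, 250) [ 0.417 -0.154  0.029]
side plate 0.64 (125, 195) [0.241 0.295 0.031]
side blank_grip 0.83 (201, 202) [0.409 0.122 0.031]
side plate_grip 0.78 (125, 193) [0.242 0.295 0.038]
side plate_grip 0.76 (263, 252) [ 0.419 -0.157  0.023]
side plate_grip 0.56 (283, 333) [ 0.281 -0.389  0.02 ]
side pin_a 0.71 (301, 191) [ 0.656 -0.05   0.064]
side plunger_a 0.43 (314, 194) [ 0.656 -0.104  0.083]
side brush 0.66 (239, 223) [ 0.448 -0.014  0.017]
side glue 0.67 (174, 156) [0.444 0.33  0.083]
side tape 0.59 (356, 287) [ 0.491 -0.414  0.053]
```

```bash
python3 -c "
import cv2
cv2.imwrite('pics/top0b.png',cv2.resize(cv2.imread('pics/top0.png')[80:330,100:470],None,fx=2.1,fy=2.1,interpolation=2))
a=cv2.imread('pics/side0.png')[120:384,80:430];cv2.imwrite('pics/side0b.png',cv2.resize(a,None,fx=2.2,fy=2.2,interpolation=2))"
```

```text
(no output)
```

View pics/top0b.png

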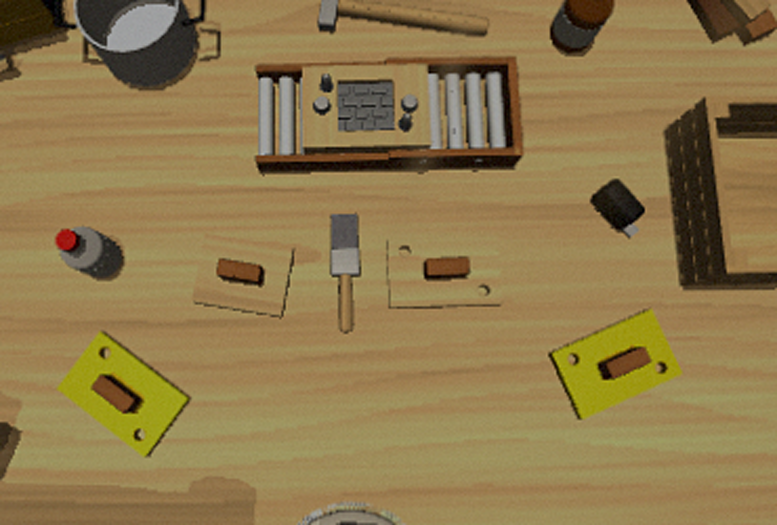

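View pics/side0b.png

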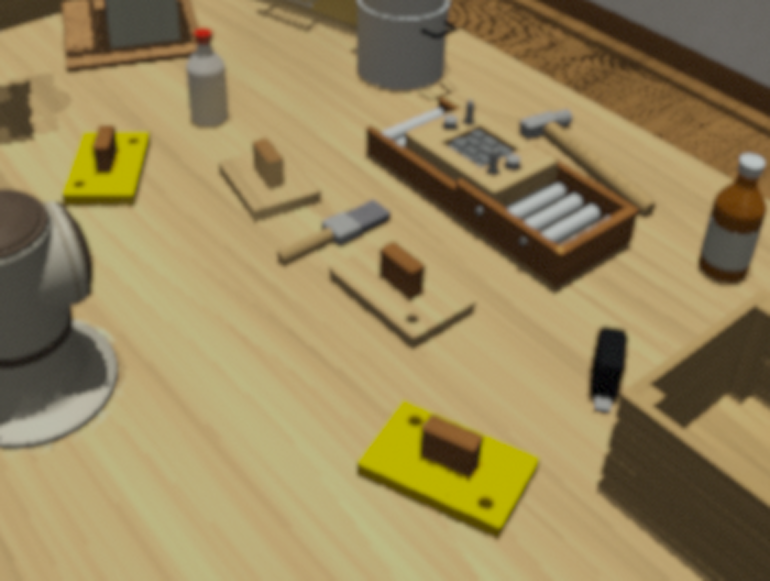

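Top picture (full-frame pixels): the things that could be taken for the plate are the plain board with two holes (313,207), the plain board without holes (214,209), and two yellow perforated plates (390,254) and (156,267). By the description I choose (313,207). The tray is at (277,132) on the track, with its free end to the left (+y) and the stop to the right (-y).

```bash
cat >> h.py <<'E'
def rect(pts):
    (cx,cy),(w,h),a=cv2.minAreaRect((pts[:,:2]*1000).astype(np.float32)); return np.round([cx,cy,w,h,a],1)
def inbox(P,x,y,z):
    m=np.ones(P.shape[:2],bool)
    for i,b in enumerate((x,y,z)): m&=(P[...,i]>b[0])&(P[...,i]<b[1])
    return m
def clean(m,k=3):
    m=cv2.morphologyEx(m.astype(np.uint8),cv2.MORPH_OPEN,np.ones((k,k),np.uint8))
    n,l,s,_=cv2.connectedComponentsWithStats(m); return l==1+np.argmax(s[1:,4])
E
python3 - <<'E'
from h import *
s=r.sense(); print(s["tcp_pos"],np.round(s["ee_rot"],3).tolist(),s["gripper_width"],s["time_s"])
P=cloud("top",np.load("top0.npy"))
m=inbox(P,(.5,.8),(-.25,.2),(.03,.12)); h,e=np.histogram(P[m][:,2],45); print(h.tolist())
for n,b in dict(tray=((.58,.72),(-.2,.2),(.066,.082)),track=((.5,.8),(-.3,.3),(.03,.12)),plate=((.33,.5),(-.25,-.04),(.011,.028)),plateall=((.33,.5),(-.25,-.04),(.011,.09)),grip=((.33,.5),(-.25,-.04),(.058,.075))).items():
    m=clean(inbox(P,*b),2 if n=="grip" else 3); q=P[m]; print(n,len(q),rect(q),q.mean(0).round(4),np.median(q[:,2]).round(4))
im=cv2.imread("pics/top0.png"); a=cv2.resize(im[175:240,270:355],None,fx=6,fy=6,interpolation=2); b=cv2.resize(im[95:170,215:355],None,fx=5,fy=5,interpolation=2)
c=np.zeros((a.shape[0]//1+0,0)); 
cv2.imwrite("pics/plate.png",cv2.resize(a,None,fx=1,fy=1)); cv2.imwrite("pics/tray.png",b)
E
```

```text
[0.22759592 0.5820651  0.40473672] [[0.931, -0.364, -0.0], [-0.364, -0.931, -0.0], [-0.0, 0.0, -1.0]] 0.9969842320626645 1.1
[99, 153, 249, 395, 430, 276, 117, 60, 45, 91, 137, 162, 136, 57, 46, 95, 220, 350, 290, 202, 161, 291, 569, 532, 181, 32, 8, 6, 13, 29, 33, 6, 2, 3, 1, 2, 5, 8, 9, 6, 3, 6, 6, 9, 3]
tray 1694 [659.2 -33.4 180.  121.4  90. ] [ 0.6556 -0.0328  0.0741] 0.0744
track 5538 [ 6.601e+02 -6.430e+01  1.562e+02  3.807e+02  2.000e-01] [ 0.6558 -0.0655  0.0584] 0.0632
plate 1536 [ 429.2 -140.9  101.1  161.     0.6] [ 0.4279 -0.1396  0.0203] 0.0204
plateall 1746 [ 429.2 -140.9  101.1  161.     0.6] [ 0.4278 -0.1394  0.0252] 0.0207
grip 168 [ 427.2 -147.    23.3   67.6    4.9] [ 0.426  -0.1434  0.0614] 0.0646
```

View pics/plate.png

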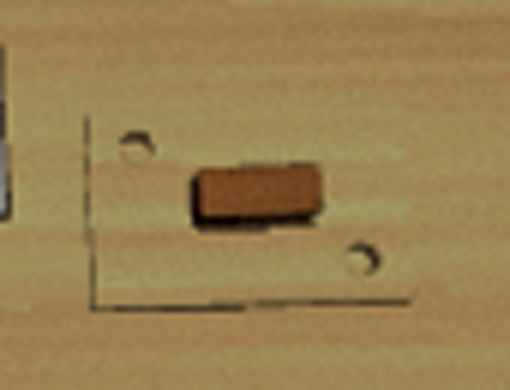

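The crop confirms the choice: plain wood, two holes (crop (137,145) and (363,260)), brown grip block. First I push the tray, so I work out the approach.

```bash
cat >> h.py <<'E'
from scipy.spatial.transform import Rotation as Rn
def go(x,y,z,yaw):
    "shift (mm) and turn (deg) in tool axes to a tool-down pose; yaw = world angle of tool x; z of fingertips"
    s=r.sense(); R=np.array(s["ee_rot"]); p=np.array(s["tcp_pos"])
    a=np.radians(yaw); Rt=np.array([[np.cos(a),np.sin(a),0],[np.sin(a),-np.cos(a),0],[0,0,-1]])
    d=R.T@(np.array([x,y,z+r.nose_length])-p)*1000
    print("t",round(s["time_s"],2),"tcp",p.round(4),"shift",d.round(1),"|",np.linalg.norm(d).round(), "turn",Rn.from_matrix(R.T@Rt).as_rotvec(degrees=True).round(2),"F",np.round(s["wrist_force"],1),"w",round(s["gripper_width"],3))
E
python3 -c "
from h import *
go(.659,.11,.2,-90);go(.659,.11,.06,-90)"
```

```text
t 1.1 tcp [0.2276 0.5821 0.4047] shift [573.7 282.5  22.5] | 640.0 turn [ 0.   -0.   68.64] F [-0.3  0.3 -0.7] w 0.997
t 1.1 tcp [0.2276 0.5821 0.4047] shift [573.7 282.5 162.5] | 660.0 turn [ 0.   -0.   68.64] F [-0.3  0.3 -0.7] w 0.997
```

```bash
python3 -m creep '[[-1,290,140,5,0,0,50],[-1,290,140,5,0,0,50],[-1,290,140,5,0,0,50],[-1,290,140,5,0,0,50],[-1,290,140,5,0,0,50],[-1,290,140,5,0,0,50],[-1,290,140,5,0,0,50],[-1,290,140,5,0,0,50]]'; python3 -c "
from h import *
go(.659,.11,.2,-90)"
```

```text
time_s: 1.77
tcp_pos: [0.4482, 0.3436, 0.4]
ee_rot: [[0.314, -0.949, 0.0], [-0.949, -0.314, -0.0], [0.0, -0.0, -1.0]]
wrist_force: [-0.8, 0.3, 0.8]
gripper_width: 0.477
gripper_force: 0.0
t 1.77 tcp [0.4482 0.3436 0.4   ] shift [ 288.  -126.7   17.9] | 315.0 turn [-1.000e-02 -1.000e-02  1.832e+01] F [-0.8  0.3  0.8] w 0.477
```

```bash
python3 -m creep '[[-1,288,-127,18,0,0,18.3],[-1,288,-127,18,0,0,18.3],[-1,288,-127,18,0,0,18.3],[-1,288,-127,18,0,0,18.3],[-1,288,-127,18,0,0,18.3],[-1,288,-127,18,0,0,18.3],[-1,288,-127,18,0,0,18.3],[-1,288,-127,18,0,0,18.3]]'; python3 -c "
from h import *
go(.659,.09,.058,-90)"
```

```text
time_s: 2.43
tcp_pos: [0.6612, 0.1104, 0.381]
ee_rot: [[0.003, -1.0, -0.0], [-1.0, -0.003, -0.001], [0.001, 0.0, -1.0]]
wrist_force: [0.6, 0.9, -0.7]
gripper_width: 0.011
gripper_force: 0.0
t 2.43 tcp [0.6612 0.1104 0.381 ] shift [ 20.3   2.3 140.9] | 142.0 turn [ 0.   -0.04  0.18] F [ 0.6  0.9 -0.7] w 0.011
```

```bash
python3 -m creep '[[-1,15,2,40,0,0,0],[-1,15,2,80,0,0,0],[-1,18,2,115,0,0,0],[-1,20,2,135,0,0,0],[-1,20,2,141,0,0,0],[-1,20,2,141,0,0,0]]'; python3 -m creep '[[-1,8,0,0,0,0,0],[-1,16,0,0,0,0,0],[-1,24,0,0,0,0,0],[-1,32,0,0,0,0,0],[-1,41,0,0,0,0,0],[-1,50,0,0,0,0,0],[-1,59,0,0,0,0,0],[-1,68,0,0,0,0,0]]';  python3 -c "
from h import *
go(.659,-.046,.058,-90)"
```

```text
time_s: 2.93
tcp_pos: [0.657, 0.0935, 0.2388]
ee_rot: [[0.006, -1.0, -0.004], [-1.0, -0.006, -0.002], [0.002, 0.004, -1.0]]
wrist_force: [-0.2, 0.4, 0.2]
gripper_width: -0.0
gripper_force: 0.0
time_s: 3.6
tcp_pos: [0.6581, 0.0251, 0.2417]
ee_rot: [[0.006, -1.0, 0.003], [-1.0, -0.006, 0.001], [-0.001, -0.003, -1.0]]
wrist_force: [1.4, 4.0, 3.3]
gripper_width: 0.006
gripper_force: 1.9
t 3.6 tcp [0.6581 0.0251 0.2417] shift [71.1 -0.5  1.5] | 71.0 turn [-0.15  0.04  0.36] F [1.4 4.  3.3] w 0.006
```

```bash
python3 -m creep '[[-1,9,0,1,0,0,0],[-1,18,0,1,0,0,0],[-1,27,0,1,0,0,0],[-1,36,0,1,0,0,0],[-1,44,0,1,0,0,0],[-1,52,0,1,0,0,0],[-1,58,0,1,0,0,0],[-1,63,0,1,0,0,0]]'; python3 -m creep '[[-1,3,0,0,0,0,0],[-1,6,0,0,0,0,0],[-1,8,0,0,0,0,0],[-1,10,0,0,0,0,0],[-1,11,0,0,0,0,0],[-1,12,0,0,0,0,0]]'
```

```text
time_s: 4.27
tcp_pos: [0.6577, -0.0383, 0.2393]
ee_rot: [[0.005, -1.0, -0.001], [-1.0, -0.005, -0.0], [0.0, 0.001, -1.0]]
wrist_force: [0.7, 3.1, 2.6]
gripper_width: 0.008
gripper_force: 1.5
time_s: 4.77
tcp_pos: [0.6577, -0.0493, 0.2393]
ee_rot: [[0.006, -1.0, -0.002], [-1.0, -0.006, -0.0], [0.0, 0.002, -1.0]]
wrist_force: [-0.1, 1.8, -0.6]
gripper_width: 0.006
gripper_force: 0.9
```

```bash
python3 -m creep '[[-1,1,0,0,0,0,0],[-1,2,0,0,0,0,0],[-1,3,0,0,0,0,0],[-1,3,0,0,0,0,0],[-1,4,0,0,0,0,0],[-1,4,0,0,0,0,0]]'; python3 -m creep '[[-1,1,0,0,0,0,0],[-1,2,0,0,0,0,0],[-1,2,0,0,0,0,0],[-1,3,0,0,0,0,0],[-1,3,0,0,0,0,0],[-1,3,0,0,0,0,0]]'
```

```text
time_s: 5.27
tcp_pos: [0.6576, -0.0519, 0.2393]
ee_rot: [[0.006, -1.0, -0.001], [-1.0, -0.006, 0.002], [-0.002, 0.001, -1.0]]
wrist_force: [-3.3, 8.3, -1.1]
gripper_width: 0.001
gripper_force: 3.8
time_s: 5.77
tcp_pos: [0.6575, -0.0526, 0.2393]
ee_rot: [[0.006, -1.0, -0.001], [-1.0, -0.006, 0.005], [-0.005, 0.001, -1.0]]
wrist_force: [-3.4, 15.4, 2.7]
gripper_width: 0.008
gripper_force: 8.1
```

```bash
python3 -m creep '[[-1,-15,0,-3,0,0,0],[-1,-40,0,-20,0,0,0],[0,-40,0,-60,0,0,0],[0.5,-40,0,-100,0,0,0],[1,-40,0,-130,0,0,0],[1,-40,0,-130,0,0,0]]'; python3 -c "
from h import *
im,d=vision.capture('top'); np.save('top1.npy',d); cv2.imwrite('pics/top1.png',im[:,:,::-1])
P=cloud('top',d)
for n,b in dict(tray=((.58,.72),(-.26,.2),(.066,.082)),plate=((.33,.5),(-.25,-.04),(.011,.028))).items():
    m=clean(inbox(P,*b)); q=P[m]; print(n,len(q),rect(q),np.median(q[:,2]).round(4))
go(.4292,-.1409,.12,-89.4)"
```

```text
time_s: 6.27
tcp_pos: [0.6594, -0.0163, 0.3792]
ee_rot: [[0.008, -1.0, 0.017], [-1.0, -0.008, -0.001], [0.001, -0.017, -1.0]]
wrist_force: [0.4, 0.7, 0.1]
gripper_width: 0.225
gripper_force: 0.0
tray 1619 [ 659.4 -151.4  179.6  121.3   89.9] 0.0742
plate 1536 [ 429.2 -141.   100.9  161.4    0.6] 0.0203
t 6.32 tcp [ 0.6586 -0.0163  0.3754] shift [123.  231.   70.7] | 271.0 turn [-0.61 -0.01 -0.22] F [-0.2 -0.6 -0.4] w 0.266
```

```bash
python3 -m creep '[[1,123,231,71,-0.6,0,-0.2],[1,123,231,71,-0.6,0,-0.2],[1,123,231,71,-0.6,0,-0.2],[1,123,231,71,-0.6,0,-0.2],[1,123,231,71,-0.6,0,-0.2],[1,123,231,71,-0.6,0,-0.2],[1,123,231,71,-0.6,0,-0.2],[1,123,231,71,-0.6,0,-0.2]]';  python3 -c "
from h import *
go(.4292,-.1409,.026,-89.4)"
```

```text
time_s: 6.98
tcp_pos: [0.4225, -0.1422, 0.2968]
ee_rot: [[0.006, -1.0, -0.018], [-1.0, -0.006, 0.0], [-0.0, 0.018, -1.0]]
wrist_force: [-0.5, 0.1, 0.6]
gripper_width: 0.882
gripper_force: 0.0
t 6.98 tcp [ 0.4225 -0.1422  0.2968] shift [-1.2 -8.2 88.4] | 89.0 turn [ 1.02  0.02 -0.27] F [-0.5  0.1  0.6] w 0.882
```

```bash
python3 -m creep '[[1,0,0,40,0,0,0],[1,0,0,40,0,0,0],[1,0,0,40,0,0,0],[1,0,0,40,0,0,0]]' >/dev/null;  python3 -c "
from h import *
go(.4292,-.1409,.026,-89.4)"
```

```text
t 7.32 tcp [ 0.4281 -0.1406  0.2594] shift [ 0.3 -1.6 51.2] | 51.0 turn [ 0.58 -0.04 -0.  ] F [0.5 0.4 0.5] w 0.996
```

```bash
python3 -m creep '[[1,0.3,-1.2,25,0.6,0,0],[1,0.3,-1.2,42,0.6,0,0],[1,0.3,-1.2,49,0.6,0,0],[1,0.3,-1.2,51,0.6,0,0],[1,0.3,-1.2,51,0.6,0,0],[1,0.3,-1.2,51,0.6,0,0]]';  python3 -m creep '[[-1,0,0,0,0,0,0],[-1,0,0,0,0,0,0],[-1,0,0,0,0,0,0],[-1,0,0,0,0,0,0],[-1,0,0,0,0,0,0],[-1,0,0,0,0,0,0],[-1,0,0,0,0,0,0],[-1,0,0,0,0,0,0]]'
```

```text
time_s: 7.82
tcp_pos: [0.4286, -0.1408, 0.2088]
ee_rot: [[0.01, -1.0, 0.002], [-1.0, -0.01, -0.0], [0.0, -0.002, -1.0]]
wrist_force: [-0.1, 0.2, -0.6]
gripper_width: 0.998
gripper_force: 0.0
time_s: 8.48
tcp_pos: [0.4279, -0.1409, 0.2077]
ee_rot: [[0.009, -1.0, -0.0], [-1.0, -0.009, -0.0], [0.0, 0.0, -1.0]]
wrist_force: [0.3, -0.2, -0.0]
gripper_width: 0.476
gripper_force: 0.0
```

```bash
python3 -m creep '[[-1,0,0,0,0,0,0],[-1,0,0,0,0,0,0],[-1,0,0,-10,0,0,0],[-1,0,0,-30,0,0,0],[-1,0,0,-60,0,0,0],[-1,0,0,-100,0,0,0],[-1,0,0,-130,0,0,0],[-1,0,0,-140,0,0,0]]';  python3 -c "
from h import *
go(.659,-.151,.16,-90)"
```

```text
time_s: 9.15
tcp_pos: [0.4284, -0.141, 0.3517]
ee_rot: [[0.01, -1.0, 0.008], [-1.0, -0.01, -0.0], [0.0, -0.007, -1.0]]
wrist_force: [0.2, 0.3, -4.4]
gripper_width: 0.272
gripper_force: 30.0
t 9.15 tcp [ 0.4284 -0.141   0.3517] shift [  12.3 -230.4   11.3] | 231.0 turn [-0.43 -0.02  0.57] F [ 0.2  0.3 -4.4] w 0.272
```

```bash
python3 -m creep '[[-1,2,-30,0,0,0,0.5],[-1,4,-70,0,0,0,0.5],[-1,6,-110,0,0,0,0.5],[-1,8,-150,0,0,0,0.5],[-1,10,-185,0,0,0,0.5],[-1,12,-212,0,0,0,0.5],[-1,12,-226,0,0,0,0.5],[-1,12,-230,0,0,0,0.5]]'>/dev/null; python3 -m creep '[[-1,0,0,0,0,0,0],[-1,0,0,0,0,0,0],[-1,0,0,0,0,0,0],[-1,0,0,0,0,0,0]]'
python3 -c "
from h import *
go(.659,-.151,.16,-90)
for c in ('top','side'):
    im,d=vision.capture(c); np.save(c+'2.npy',d); cv2.imwrite('pics/%s2.png'%c,im[:,:,::-1])
    P=cloud(c,d); m=inbox(P,(.55,.76),(-.26,-.04),(.05,.25))
    h,e=np.histogram(P[m][:,2],np.arange(.05,.25,.005)); print(h.tolist())
a=cv2.imread('pics/side2.png')[110:290,210:450];cv2.imwrite('pics/side2b.png',cv2.resize(a,None,fx=3,fy=3,interpolation=2))
"
```

```text
time_s: 10.15
tcp_pos: [0.6569, -0.1508, 0.3479]
ee_rot: [[0.001, -1.0, -0.001], [-1.0, -0.001, 0.0], [-0.0, 0.001, -1.0]]
wrist_force: [-0.0, 0.4, -4.3]
gripper_width: 0.272
gripper_force: 30.0
t 10.15 tcp [ 0.6569 -0.1508  0.3479] shift [ 0.2 -2.1  5.7] | 6.0 turn [0.04 0.02 0.03] F [-0.   0.4 -4.3] w 0.272
[33, 57, 219, 161, 298, 197, 1, 0, 0, 0, 0, 0, 0, 0, 0, 0, 4, 24, 24, 17, 326, 628, 3, 9, 4, 4, 0, 0, 0, 2, 0, 0, 0, 0, 0, 0, 0, 23, 26]
[125, 139, 487, 359, 656, 203, 33, 39, 9, 10, 7, 7, 0, 0, 0, 0, 23, 96, 119, 97, 709, 175, 24, 27, 36, 32, 28, 30, 30, 70, 35, 21, 16, 14, 7, 2, 4, 55, 94]
```

View pics/side2b.png

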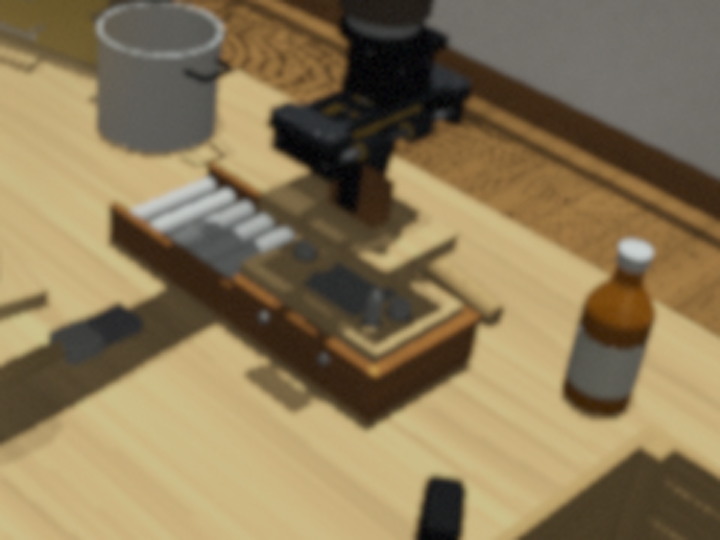

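The side crop shows the plate hanging level by its block, above the tray with the pins (crop (375,305)) below it. Next I measure the plate against the tray.

```bash
cat > b.py <<'E'
from h import *
import sys
def fit(n,lo,hi):
  for c in ('top','side'):
    P=cloud(c,np.load(f'{c}{n}.npy')); m=clean(inbox(P,(.57,.745),(-.255,-.045),(lo,hi)),2); q=P[m]
    A=np.c_[q-q.mean(0)]; k=np.linalg.lstsq(np.c_[A[:,:2],np.ones(len(A))],A[:,2],rcond=None)[0]
    print(n,c,len(q),rect(q),"z",np.median(q[:,2]).round(4),"slopes deg",np.degrees(k[:2]).round(2),"x",np.percentile(q[:,0],[.5,99.5]).round(4),"y",np.percentile(q[:,1],[.5,99.5]).round(4))
if __name__=="__main__":
  for a in sys.argv[1:]: n,l,h=a.split(","); fit(n,float(l),float(h))
E
python3 - <<'E'
from h import *
vision_d=vision.capture
E
cp side0.npy side1.npy; python3 b.py 2,.145,.166 1,.066,.082
```

```text
2 top 709 [495.1 -70.8  68.8 455.6  79.6] z 0.1556 slopes deg [-57.28  38.99] x [0.5721 0.7062] y [-0.1297 -0.0728]
2 side 1005 [ 298.  -396.8 1340.6  185.1   33.8] z 0.1535 slopes deg [-30.42 -12.19] x [0.602  0.7061] y [-0.234  -0.0785]
1 top 1771 [ 497.  -129.8  190.2  478.3   80.3] z 0.074 slopes deg [-46.41   9.09] x [0.5447 0.7192] y [-0.2449 -0.0423]
1 side 533 [ 232.7 -420.5 1218.2  130.4   37.9] z 0.0719 slopes deg [-13.64 -35.52] x [0.5942 0.7191] y [-0.1283 -0.05  ]
```

```bash
sed -i 's/m=clean(inbox(P,(.57,.745),(-.255,-.045),(lo,hi)),2)/m=cv2.morphologyEx(inbox(P,(.57,.745),(-.255,-.045),(lo,hi)).astype(np.uint8),cv2.MORPH_OPEN,np.ones((3,3)))>0/' b.py; python3 b.py 2,.145,.166 1,.066,.082
```

```text
2 top 938 [ 657.5 -149.6  159.3  102.6   89.3] z 0.1556 slopes deg [ 0.02 -0.01] x [0.6075 0.7077] y [-0.2289 -0.0706]
2 side 996 [ 655.8 -151.9  164.3  108.7   89.3] z 0.1537 slopes deg [1.21 0.49] x [0.6026 0.7053] y [-0.2333 -0.0739]
1 top 1790 [ 662.4 -151.4  179.7  127.3   90. ] z 0.0741 slopes deg [0.2  0.03] x [0.5993 0.7227] y [-0.2394 -0.0623]
1 side 513 [657.5 -87.1  83.  128.   89.8] z 0.0722 slopes deg [-0.18 -0.1 ] x [0.5945 0.7191] y [-0.1277 -0.046 ]
```

```bash
cat > e.py <<'E'
from h import *
def edges(n,lo,hi,c='top',X=(.57,.745),Y=(-.27,-.03)):
    P=cloud(c,np.load(f'{c}{n}.npy')); m=cv2.morphologyEx(inbox(P,X,Y,(lo,hi)).astype(np.uint8),cv2.MORPH_OPEN,np.ones((3,3)))>0; q=P[m]
    out=[]
    for ax in (0,1):
        o=1-ax
        for f in (0,1):
            b=np.round(q[:,o]/.006).astype(int); pts=[]
            for k in np.unique(b):
                s=q[b==k]
                i=(np.argmax if f else np.argmin)(s[:,ax]); pts.append((s[i,o],s[i,ax]))
            p=np.array(pts)[1:-1]; med=np.median(p[:,1]); p=p[abs(p[:,1]-med)<.004]
            a,bb=np.polyfit(p[:,0]-np.median(q[:,o]),p[:,1],1); out.append((len(p),round(p[:,1].mean()*1000,1),round(np.degrees(np.arctan(a))*(-1 if ax==0 else 1),2)))
    print(n,out,"centre",(out[0][1]+out[1][1])/2,(out[2][1]+out[3][1])/2)
if __name__=="__main__":
    edges(2,.149,.163); edges(1,.069,.08,X=(.594,.724)); edges(1,.012,.028,X=(.33,.5),Y=(-.25,-.04))
E
python3 e.py
python3 - <<'E'
import cv2; a=cv2.imread('pics/top2.png')[85:180,255:385]; cv2.imwrite('pics/top2b.png',cv2.resize(a,None,fx=6,fy=6,interpolation=2))
E
```

```text
2 [(11, np.float64(607.7), np.float64(0.59)), (13, np.float64(707.2), np.float64(-0.76)), (16, np.float64(-228.3), np.float64(0.18)), (16, np.float64(-71.7), np.float64(1.48))] centre 657.45 -150.0
1 [(28, np.float64(599.8), np.float64(0.31)), (28, np.float64(721.3), np.float64(-0.47)), (20, np.float64(-239.1), np.float64(-0.3)), (4, np.float64(-65.5), np.float64(5.18))] centre 660.55 -152.3
1 [(26, np.float64(379.9), np.float64(0.39)), (26, np.float64(477.9), np.float64(0.56)), (16, np.float64(-220.0), np.float64(0.06)), (16, np.float64(-61.2), np.float64(0.27))] centre 428.9 -140.6
```

View pics/top2b.png

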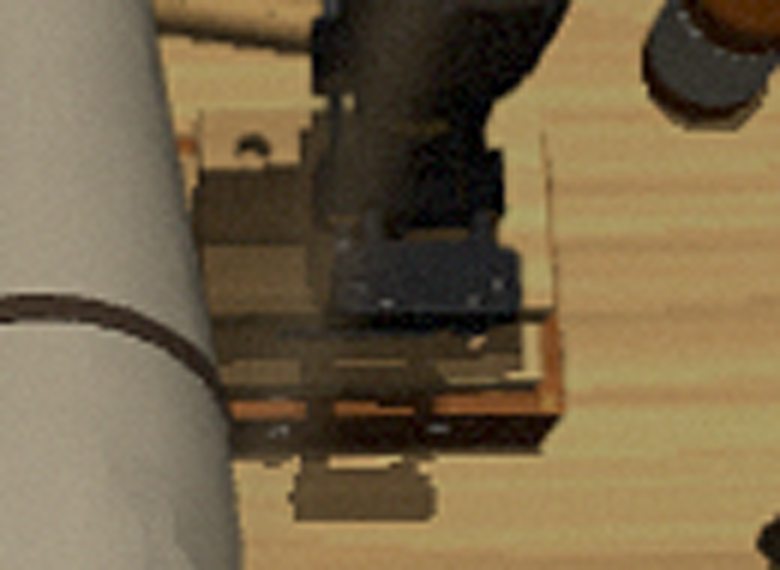

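Run:
```python
from h import *
for n in (0,1):
    P=cloud('top',np.load(f'top{n}.npy')); c=(660,-33) if n==0 else (660,-151)
    for nm,lo,hi,offs in (("pin",.094,.125,((30,55),(-30,-55))),("plunger",.082,.095,((0,62),(0,-62)))):
        o=[]
        for dx,dy in offs:
            q=P[inbox(P,((c[0]+dx-16)/1e3,(c[0]+dx+16)/1e3),((c[1]+dy-14)/1e3,(c[1]+dy+14)/1e3),(lo,hi))]
            o.append(q.mean(0)); print(n,nm,len(q),(q.mean(0)*1000).round(1),(q.max(0)*1000).round(1))
        print("  centre",((o[0]+o[1])/2*1000).round(1),"yaw",np.degrees(np.arctan2(*(o[0]-o[1])[1::-1])).round(2), "nominal",np.degrees(np.arctan2(offs[0][1],offs[0][0])).round(2))
```

```text
0 pin 26 [688.1  22.1 104. ] [695.6  28.1 114.7]
0 pin 20 [628.8 -87.4 105.1] [635.8 -81.1 112. ]
  centre [658.5 -32.7 104.6] yaw 61.54 nominal 61.39
0 plunger 39 [659.5  29.6  87.3] [669.2  37.9  90.8]
0 plunger 38 [659.3 -94.6  87.8] [669.7 -85.8  90.9]
  centre [659.4 -32.5  87.6] yaw 89.91 nominal 90.0
1 pin 20 [688.8 -96.4 104.9] [695.5 -91.5 111. ]
1 pin 19 [ 628.6 -204.9  104.5] [ 633.8 -200.5  113.2]
  centre [ 658.7 -150.7  104.7] yaw 60.96 nominal 61.39
1 plunger 37 [660.1 -89.7  87.5] [669.3 -80.2  90.1]
1 plunger 34 [ 660.9 -212.5   87.8] [ 670.2 -204.6   91.1]
  centre [ 660.5 -151.1   87.6] yaw 90.38 nominal 90.0
```

```bash
python3 -m creep '[[-1,1,-2.1,3,0,0,0],[-1,1,-2.1,10,0,0,0],[-1,1,-2.1,17,0,0,0],[-1,1,-2.1,22,0,0,0],[-1,1,-2.1,24,0,0,0],[-1,1,-2.1,24,0,0,0]]'; python3 -m creep '[[-1,0,0,2,0,0,0],[-1,0,0,4,0,0,0],[-1,0,0,6,0,0,0],[-1,0,0,8,0,0,0],[-1,0,0,8,0,0,0]]'
```

```text
time_s: 10.75
tcp_pos: [0.6598, -0.1517, 0.3223]
ee_rot: [[0.001, -1.0, -0.003], [-1.0, -0.001, 0.0], [-0.0, 0.003, -1.0]]
wrist_force: [0.7, 0.0, -4.3]
gripper_width: 0.271
gripper_force: 30.0
time_s: 11.17
tcp_pos: [0.6599, -0.1517, 0.3152]
ee_rot: [[0.001, -1.0, -0.001], [-1.0, -0.001, 0.0], [-0.0, 0.001, -1.0]]
wrist_force: [0.1, 0.5, -5.4]
gripper_width: 0.27
gripper_force: 30.0
```

```bash
python3 -m creep '[[-1,0,0,2,0,0,0],[-1,0,0,4,0,0,0],[-1,0,0,6,0,0,0],[-1,0,0,7,0,0,0],[-1,0,0,8,0,0,0],[-1,0,0,8,0,0,0]]'; python3 -m creep '[[-1,0,0,1,0,0,0],[-1,0,0,2,0,0,0],[-1,0,0,2.5,0,0,0],[-1,0,0,2.5,0,0,0]]'
```

```text
time_s: 11.67
tcp_pos: [0.66, -0.1518, 0.3074]
ee_rot: [[0.001, -1.0, -0.0], [-1.0, -0.001, 0.0], [-0.0, 0.0, -1.0]]
wrist_force: [0.0, 0.2, -4.7]
gripper_width: 0.274
gripper_force: 30.0
time_s: 12.0
tcp_pos: [0.66, -0.1517, 0.3051]
ee_rot: [[0.001, -1.0, -0.0], [-1.0, -0.001, 0.0], [-0.0, 0.0, -1.0]]
wrist_force: [0.9, -0.9, -4.5]
gripper_width: 0.277
gripper_force: 30.0
```

```bash
python3 -m creep '[[-1,0,0,1,0,0,0],[-1,0,0,2,0,0,0],[-1,0,0,2,0,0,0],[-1,0,0,2,0,0,0]]'; python3 -m creep '[[-1,0,0,0.5,0,0,0],[-1,0,0,1,0,0,0],[-1,0,0,1,0,0,0],[-1,0,0,1,0,0,0]]'
```

```text
time_s: 12.33
tcp_pos: [0.66, -0.1517, 0.3031]
ee_rot: [[0.001, -1.0, -0.0], [-1.0, -0.001, 0.0], [-0.0, 0.0, -1.0]]
wrist_force: [0.1, -0.3, -4.3]
gripper_width: 0.277
gripper_force: 30.0
time_s: 12.67
tcp_pos: [0.66, -0.1518, 0.3022]
ee_rot: [[0.001, -1.0, -0.0], [-1.0, -0.001, 0.0], [-0.0, 0.0, -1.0]]
wrist_force: [-0.8, 0.2, -4.8]
gripper_width: 0.27
gripper_force: 30.0
```

```bash
python3 -m creep '[[-1,0,0,0.5,0,0,0],[-1,0,0,0.9,0,0,0],[-1,0,0,0.9,0,0,0]]'|sed -n '2p;4p'; python3 -m creep '[[-1,0,0,0.4,0,0,0],[-1,0,0,0.7,0,0,0],[-1,0,0,0.7,0,0,0]]'|sed -n '2p;4p'
```

```text
tcp_pos: [0.66, -0.1518, 0.3012]
wrist_force: [-0.1, 0.6, -4.8]
tcp_pos: [0.66, -0.1518, 0.3006]
wrist_force: [0.8, -0.0, -5.2]
```

```bash
python3 -m creep '[[-1,0,0,0.4,0,0,0],[-1,0,0,0.7,0,0,0],[-1,0,0,0.7,0,0,0]]'|sed -n '2p;4p'; python3 -m creep '[[-1,0,0,0.4,0,0,0],[-1,0,0,0.7,0,0,0],[-1,0,0,0.7,0,0,0]]'|sed -n '2p;4p'; python3 -c "
from h import *
from e import edges
d=vision.capture('top')[1]; np.save('top3.npy',d); P=cloud('top',d); m=inbox(P,(.6,.73),(-.24,-.06),(.095,.12)); print(np.histogram(P[m][:,2],np.arange(.095,.121,.0025))[0],np.median(P[m][:,2]))"
```

```text
tcp_pos: [0.6601, -0.1518, 0.3002]
wrist_force: [-0.1, -1.4, -3.7]
tcp_pos: [0.6601, -0.1518, 0.3001]
wrist_force: [-1.0, 1.0, 0.1]
[  9   3  19  61 325 412 100   5   2   1] 0.1077620310109757
```

```bash
python3 -m creep '[[-0.2,0,0,0,0,0,0],[0,0,0,0,0,0,0],[0,0,0,0,0,0,0],[0.2,0,0,0,0,0,0],[0.2,0,0,0,0,0,0],[0.2,0,0,0,0,0,0],[0.2,0,0,0,0,0,0]]'; python3 -m creep '[[0.2,0,0,-10,0,0,0],[0.2,0,0,-30,0,0,0],[0.2,0,0,-60,0,0,0],[-1,0,0,-85,0,0,0],[-1,0,0,-90,0,0,0],[-1,0,0,-90,0,0,0],[-1,0,0,-90,0,0,0],[-1,0,0,-90,0,0,0]]'; python3 -c "
from h import *
for c in('top','side'):
    im,d=vision.capture(c); np.save(c+'4.npy',d); cv2.imwrite('pics/%s4.png'%c,im[:,:,::-1])
a=cv2.imread('pics/side4.png')[130:270,230:410];cv2.imwrite('pics/side4b.png',cv2.resize(a,None,fx=4,fy=4,interpolation=2))
go(.660,-.0895,.13,-90)"; python3 b.py 4,.098,.115
```

```text
time_s: 14.3
tcp_pos: [0.6601, -0.1518, 0.2992]
ee_rot: [[0.001, -1.0, 0.0], [-1.0, -0.001, -0.0], [0.0, -0.0, -1.0]]
wrist_force: [1.4, 0.7, -0.4]
gripper_width: 0.591
gripper_force: 0.0
time_s: 14.97
tcp_pos: [0.6597, -0.1517, 0.3878]
ee_rot: [[0.0, -1.0, -0.003], [-1.0, -0.0, 0.001], [-0.001, 0.003, -1.0]]
wrist_force: [-0.9, 0.1, 0.1]
gripper_width: 0.307
gripper_force: 0.0
t 15.07 tcp [ 0.6599 -0.1517  0.3875] shift [-62.2  -0.4  75.3] | 98.0 turn [0.19 0.02 0.03] F [ 0.4 -0.2  0.2] w 0.213
4 top 943 [ 660.3 -152.   156.   100.6   89.6] z 0.1079 slopes deg [0.61 0.06] x [0.6107 0.7104] y [-0.228  -0.0748]
4 side 980 [ 658.  -153.7  161.8  106.6   89. ] z 0.1058 slopes deg [0.43 0.14] x [0.6059 0.7089] y [-0.2334 -0.0748]
```

View pics/side4b.png

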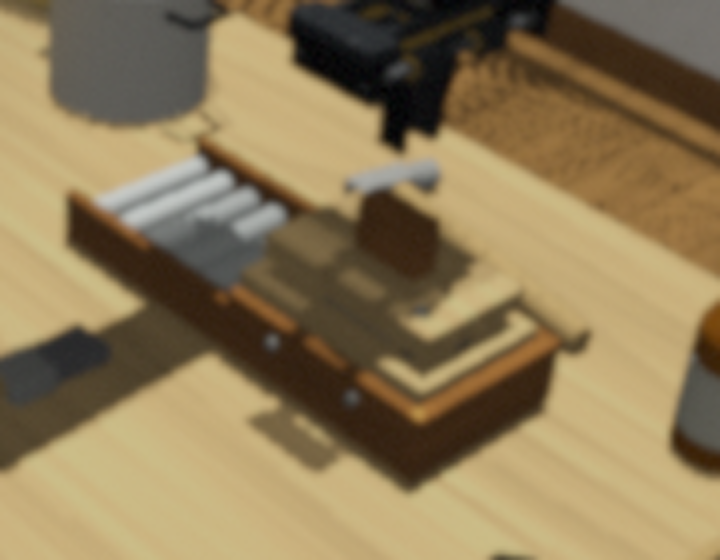

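The crop shows the plate on the pins (pin in the hole at crop (420,312)), standing proud and level, with the fingers clear of it. Next I press end a (+y).

```bash
python3 -m creep '[[-1,-30,0,0,0,0,0],[-1,-62,0,0,0,0,0],[-1,-62,0,30,0,0,0],[-1,-62,0,60,0,0,0],[-1,-62,0,80,0,0,0],[-1,-62,0,89,0,0,0],[-1,-62,0,90,0,0,0],[-1,-62,0,90,0,0,0]]'; python3 -m creep '[[-1,0,0,1.5,0,0,0],[-1,0,0,3,0,0,0],[-1,0,0,4.5,0,0,0],[-1,0,0,5,0,0,0],[-1,0,0,5,0,0,0]]'
```

```text
time_s: 15.73
tcp_pos: [0.6603, -0.0899, 0.299]
ee_rot: [[0.001, -1.0, -0.001], [-1.0, -0.001, -0.001], [0.001, 0.001, -1.0]]
wrist_force: [-0.3, -0.3, 0.8]
gripper_width: 0.004
gripper_force: 0.0
time_s: 16.15
tcp_pos: [0.66, -0.0898, 0.2946]
ee_rot: [[0.001, -1.0, 0.001], [-1.0, -0.001, 0.0], [-0.0, -0.001, -1.0]]
wrist_force: [-0.3, 0.2, 0.1]
gripper_width: 0.004
gripper_force: 0.0
```

```bash
for i in 1; do python3 -m creep '[[-1,0,0,1,0,0,0],[-1,0,0,2,0,0,0],[-1,0,0,3,0,0,0],[-1,0,0,4,0,0,0],[-1,0,0,4,0,0,0]]'|sed -n '2p;4p'; python3 -m creep '[[-1,0,0,1,0,0,0],[-1,0,0,1.5,0,0,0],[-1,0,0,1.5,0,0,0]]'|sed -n '2p;4p'; python3 -m creep '[[-1,0,0,1,0,0,0],[-1,0,0,1.5,0,0,0],[-1,0,0,1.5,0,0,0]]'|sed -n '2p;4p'; done
```

```text
tcp_pos: [0.6601, -0.0897, 0.2902]
wrist_force: [0.7, 0.0, 0.2]
tcp_pos: [0.6601, -0.0897, 0.2899]
wrist_force: [-2.5, 1.1, 4.0]
tcp_pos: [0.6601, -0.0895, 0.2889]
wrist_force: [-2.3, 1.8, 5.3]
```

```bash
python3 -m creep '[[-1,0,0,0.5,0,0,0],[-1,0,0,1,0,0,0],[-1,0,0,1.5,0,0,0],[-1,0,0,2,0,0,0],[-1,0,0,2.5,0,0,0],[-1,0,0,2.5,0,0,0]]'|sed -n '2,4p'; python3 -m creep '[[-1,0,0,-8,0,0,0],[-1,0,0,-40,0,0,0],[-1,0,0,-66,0,0,0],[-1,35,0,-70,0,0,0],[-1,76,0,-70,0,0,0],[-1,117,0,-66,0,0,0],[-1,124,0,-40,0,0,0],[-1,124,0,-10,0,0,0]]'; python3 -c "
from h import *
go(.660,-.2137,.110,-90)"
```

```text
tcp_pos: [0.6601, -0.0893, 0.2867]
ee_rot: [[0.001, -1.0, 0.002], [-1.0, -0.001, 0.0], [-0.0, -0.002, -1.0]]
wrist_force: [-1.9, 2.2, 7.7]
time_s: 18.23
tcp_pos: [0.6602, -0.2174, 0.2967]
ee_rot: [[-0.003, -1.0, 0.006], [-1.0, 0.003, -0.001], [0.001, -0.006, -1.0]]
wrist_force: [0.5, 0.8, -1.0]
gripper_width: 0.002
gripper_force: 0.0
t 18.23 tcp [ 0.6602 -0.2174  0.2967] shift [-3.7  0.3  4.5] | 6.0 turn [-0.37 -0.08 -0.2 ] F [ 0.5  0.8 -1. ] w 0.002
```

```bash
python3 -m creep '[[-1,0,0,1,0,0,0],[-1,0,0,3,0,0,0],[-1,0,0,5,0,0,0],[-1,0,0,5,0,0,0]]'|sed -n '2,4p'; python3 -m creep '[[-1,0,0,1,0,0,0],[-1,0,0,2,0,0,0],[-1,0,0,3,0,0,0],[-1,0,0,4,0,0,0],[-1,0,0,4,0,0,0]]'|sed -n '2,4p'
```

```text
tcp_pos: [0.6604, -0.2131, 0.2908]
ee_rot: [[0.002, -1.0, 0.001], [-1.0, -0.002, -0.0], [0.0, -0.001, -1.0]]
wrist_force: [-0.6, -0.0, -0.4]
tcp_pos: [0.6603, -0.2134, 0.2878]
ee_rot: [[0.002, -1.0, 0.002], [-1.0, -0.002, -0.001], [0.001, -0.002, -1.0]]
wrist_force: [-0.8, 0.7, 5.6]
```

```bash
python3 -m creep '[[-1,0,0,0.7,0,0,0],[-1,0,0,1.4,0,0,0],[-1,0,0,2.1,0,0,0],[-1,0,0,2.8,0,0,0],[-1,0,0,3.4,0,0,0],[-1,0,0,3.4,0,0,0]]'|sed -n '2,4p';  python3 -c "
from h import *
for c in('top','side'):
    im,d=vision.capture(c); np.save(c+'5.npy',d)
"; python3 b.py 5,.092,.115
```

```text
tcp_pos: [0.6603, -0.2137, 0.2859]
ee_rot: [[0.002, -1.0, 0.003], [-1.0, -0.002, -0.002], [0.002, -0.003, -1.0]]
wrist_force: [-2.9, 1.1, 9.5]
5 top 347 [ 663.6 -187.6  105.3   76.4    6.8] z 0.1042 slopes deg [0.46 0.02] x [0.6114 0.7119] y [-0.2268 -0.1451]
5 side 819 [ 655.2 -152.4  105.3  165.5    2.7] z 0.1021 slopes deg [ 1.   -0.04] x [0.6057 0.7067] y [-0.2326 -0.0725]
```

```bash
python3 -m creep '[[-1,0,0,0.5,0,0,0],[-1,0,0,1,0,0,0],[-1,0,0,1.5,0,0,0],[-1,0,0,2,0,0,0],[-1,0,0,2.5,0,0,0],[-1,0,0,2.5,0,0,0]]'|sed -n '2p;4p'
```

```text
tcp_pos: [0.6603, -0.214, 0.2839]
wrist_force: [-3.5, 0.6, 11.7]
```

```bash
python3 -m creep '[[-1,0,0,-10,0,0,0],[-1,0,0,-45,0,0,0],[-1,0,0,-70,0,0,0],[-1,-35,0,-72,0,0,0],[-1,-76,0,-72,0,0,0],[-1,-115,0,-66,0,0,0],[-1,-124,0,-40,0,0,0],[-1,-124,0,-12,0,0,0]]'|sed -n '2p;4p'; python3 -m creep '[[-1,0,0,2,0,0,0],[-1,0,0,4,0,0,0],[-1,0,0,5,0,0,0],[-1,0,0,6,0,0,0],[-1,0,0,7,0,0,0],[-1,0,0,8,0,0,0],[-1,0,0,8,0,0,0]]'|sed -n '2p;4p'
```

```text
tcp_pos: [0.6606, -0.0863, 0.2941]
wrist_force: [-0.2, -0.1, -0.5]
tcp_pos: [0.6602, -0.0903, 0.285]
wrist_force: [0.3, -0.2, 2.4]
```

```bash
python3 -m creep '[[-1,0,0,0.8,0,0,0],[-1,0,0,1.6,0,0,0],[-1,0,0,2.4,0,0,0],[-1,0,0,3.2,0,0,0],[-1,0,0,4,0,0,0],[-1,0,0,4,0,0,0]]'|sed -n '2p;4p'; python3 -m creep '[[-1,0,0,0.7,0,0,0],[-1,0,0,1.4,0,0,0],[-1,0,0,2.1,0,0,0],[-1,0,0,2.5,0,0,0],[-1,0,0,2.5,0,0,0]]'|sed -n '2p;4p'
```

```text
tcp_pos: [0.6603, -0.0898, 0.2819]
wrist_force: [-1.5, 0.7, 6.8]
tcp_pos: [0.6602, -0.0896, 0.2799]
wrist_force: [-3.1, 2.3, 9.3]
```

```bash
python3 -m creep '[[-1,0,0,-10,0,0,0],[-1,0,0,-45,0,0,0],[-1,0,0,-72,0,0,0],[-1,35,0,-76,0,0,0],[-1,76,0,-76,0,0,0],[-1,115,0,-70,0,0,0],[-1,124,0,-42,0,0,0],[-1,124,0,-12,0,0,0]]'|sed -n '2p;4p'; python3 -m creep '[[-1,0,0,2,0,0,0],[-1,0,0,4,0,0,0],[-1,0,0,5,0,0,0],[-1,0,0,6,0,0,0],[-1,0,0,7,0,0,0],[-1,0,0,8,0,0,0],[-1,0,0,8,0,0,0]]'|sed -n '2p;4p'
```

```text
tcp_pos: [0.66, -0.2174, 0.291]
wrist_force: [1.3, 0.9, -1.0]
tcp_pos: [0.6603, -0.2132, 0.2821]
wrist_force: [-0.6, 1.2, 0.5]
```

```bash
python3 -m creep '[[-1,0,0,0.8,0,0,0],[-1,0,0,1.6,0,0,0],[-1,0,0,2.4,0,0,0],[-1,0,0,3.2,0,0,0],[-1,0,0,4,0,0,0],[-1,0,0,4,0,0,0]]'|sed -n '2p;4p'; python3 -m creep '[[-1,0,0,0.7,0,0,0],[-1,0,0,1.4,0,0,0],[-1,0,0,2.1,0,0,0],[-1,0,0,2.5,0,0,0],[-1,0,0,2.5,0,0,0]]'|sed -n '2p;4p'
```

```text
tcp_pos: [0.6603, -0.2138, 0.2803]
wrist_force: [-2.3, 0.3, 9.1]
tcp_pos: [0.6603, -0.214, 0.2785]
wrist_force: [-2.4, 1.0, 11.2]
```

```bash
python3 -m creep '[[-1,0,0,0.7,0,0,0],[-1,0,0,1.4,0,0,0],[-1,0,0,2,0,0,0],[-1,0,0,2.5,0,0,0],[-1,0,0,2.5,0,0,0]]'|sed -n '2p;4p'; python3 -m creep '[[-1,0,0,0.5,0,0,0],[-1,0,0,1,0,0,0],[-1,0,0,1.5,0,0,0],[-1,0,0,1.5,0,0,0]]'|sed -n '2p;4p'
```

```text
tcp_pos: [0.6602, -0.2141, 0.277]
wrist_force: [-4.1, 0.0, 13.9]
tcp_pos: [0.6602, -0.2141, 0.2769]
wrist_force: [-6.1, 1.5, 18.2]
```

```bash
python3 -m creep '[[-1,0,0,-12,0,0,0],[-1,0,0,-45,0,0,0],[-1,0,0,-75,0,0,0],[-1,-35,0,-78,0,0,0],[-1,-76,0,-78,0,0,0],[-1,-115,0,-70,0,0,0],[-1,-124,0,-42,0,0,0],[-1,-124,0,-14,0,0,0]]'|sed -n '2p;4p'; python3 -m creep '[[-1,0,0,2,0,0,0],[-1,0,0,4,0,0,0],[-1,0,0,5,0,0,0],[-1,0,0,6,0,0,0],[-1,0,0,7,0,0,0],[-1,0,0,8,0,0,0],[-1,0,0,8,0,0,0]]'|sed -n '2p;4p'; python3 -m creep '[[-1,0,0,0.8,0,0,0],[-1,0,0,1.6,0,0,0],[-1,0,0,2.4,0,0,0],[-1,0,0,3.2,0,0,0],[-1,0,0,3.2,0,0,0]]'|sed -n '2p;4p'
```

```text
tcp_pos: [0.6605, -0.0864, 0.2864]
wrist_force: [-0.3, -0.2, -0.7]
tcp_pos: [0.6602, -0.0903, 0.2778]
wrist_force: [0.1, -0.6, 1.1]
tcp_pos: [0.6602, -0.09, 0.2766]
wrist_force: [-3.1, 0.9, 10.6]
```

```bash
python3 -m creep '[[-1,0,0,0.7,0,0,0],[-1,0,0,1.4,0,0,0],[-1,0,0,2,0,0,0],[-1,0,0,2,0,0,0]]'|sed -n '2p;4p'; python3 -m creep '[[-1,0,0,0.6,0,0,0],[-1,0,0,1.2,0,0,0],[-1,0,0,1.8,0,0,0],[-1,0,0,1.8,0,0,0]]'|sed -n '2p;4p'
```

```text
tcp_pos: [0.6601, -0.0899, 0.2766]
wrist_force: [-5.7, 1.4, 17.0]
tcp_pos: [0.66, -0.0898, 0.2765]
wrist_force: [-9.2, 3.1, 23.5]
```

```bash
python3 -m creep '[[-1,0,0,-12,0,0,0],[-1,0,0,-45,0,0,0],[-1,0,0,-75,0,0,0],[-1,35,0,-78,0,0,0],[-1,76,0,-78,0,0,0],[-1,115,0,-70,0,0,0],[-1,124,0,-42,0,0,0],[-1,124,0,-14,0,0,0]]'|sed -n '2p;4p'; python3 -m creep '[[-1,0,0,3,0,0,0],[-1,0,0,6,0,0,0],[-1,0,0,8,0,0,0],[-1,0,0,9.5,0,0,0],[-1,0,0,11,0,0,0],[-1,0,0,12,0,0,0],[-1,0,0,13,0,0,0],[-1,0,0,13,0,0,0]]'|sed -n '2p;4p'
```

```text
tcp_pos: [0.6599, -0.2173, 0.2846]
wrist_force: [0.4, -0.0, -0.9]
tcp_pos: [0.6599, -0.2133, 0.2766]
wrist_force: [-6.8, 1.5, 14.8]
```

Both ends stop hard at the same height. I retreat and check.

```bash
python3 -m creep '[[-1,0,0,-12,0,0,0],[-1,0,0,-50,0,0,0],[-1,0,0,-90,0,0,0],[-1,-40,20,-120,0,0,0],[-1,-80,40,-130,0,0,0],[-1,-120,40,-130,0,0,0],[-1,-160,40,-130,0,0,0],[-1,-200,40,-130,0,0,0]]'>/dev/null; python3 -m creep '[[-1,-100,0,0,0,0,0],[-1,-100,0,0,0,0,0],[-1,-100,0,0,0,0,0],[-1,-100,0,0,0,0,0],[-1,-100,0,0,0,0,0]]'; python3 -c "
from h import *
for c in('top','side'):
    im,d=vision.capture(c); np.save(c+'6.npy',d); cv2.imwrite('pics/%s6.png'%c,im[:,:,::-1])
    P=cloud(c,d)
    for y in(-.0895,-.2135): q=P[inbox(P,(.62,.69),(y-.012,y+.012),(.06,.105))]; print(c,y,np.median(q[:,2]).round(4))
    q=P[inbox(P,(.6,.72),(-.241,-.233),(.06,.09))]; print('tray rim',np.median(q[:,2]).round(4))
    q=P[inbox(P,(.6,.72),(-.07,-.063),(.06,.09))]; print('tray rim a',np.median(q[:,2]).round(4))
a=cv2.imread('pics/side6.png')[130:270,230:410];cv2.imwrite('pics/side6b.png',cv2.resize(a,None,fx=4,fy=4,interpolation=2))
"; python3 b.py 6,.086,.102
```

```text
time_s: 29.92
tcp_pos: [0.6197, 0.079, 0.4017]
ee_rot: [[0.004, -1.0, 0.001], [-1.0, -0.004, 0.001], [-0.001, -0.001, -1.0]]
wrist_force: [0.2, 0.3, -0.2]
gripper_width: 0.004
gripper_force: 0.0
top -0.0895 0.0943
top -0.2135 0.0943
tray rim 0.0747
tray rim a 0.0746
side -0.0895 0.0926
side -0.2135 0.0947
tray rim 0.0741
tray rim a 0.0715
6 top 1477 [ 661.3 -149.8  158.3  103.4   89.9] z 0.0945 slopes deg [0.45 0.04] x [0.6105 0.7117] y [-0.2284 -0.0712]
6 side 936 [ 658.4 -151.7  163.5  106.    89.9] z 0.0928 slopes deg [ 0.13 -0.55] x [0.606  0.7085] y [-0.2323 -0.0721]
```

View pics/side6b.png

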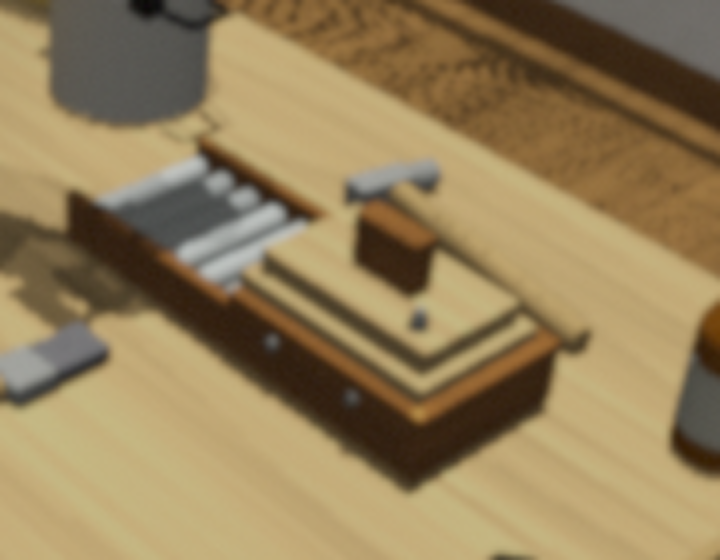

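The plate lies flush, with the pin sticking up at crop (418,318). Both ends sit 19.8 mm above the tray face, and the tray is still against the stop.

```bash
python3 -c "
from station import r
print(r.finish_job())"
```

```text
the job is handed in; nothing more can be done
None
```

The mould is closed flush against the stop and I've handed the job in. By camera, both plate ends sat flush to within measuring error. I didn't measure the bystanders again, and the hand-in call returned no verdict.

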